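Swivel hook and burnishing wheel

TASK

First turn the swivel hook on the steel stand so that its prong points the same way as the raised pointer on the stand's foot. Then hang the large wooden burnishing wheel (the wide round one with the big hole) on the slanted prong, sliding it right down onto the collar before you let go, and leave it hanging there with the hook still lined up. Leave the other things on the bench where they are.

Things in the scene. Friction and masses are not known exactly. Their poses are not given: they have to be found in the camera images.
- stand: Fixed steel stand. Origin: centre of the underside of its round foot (116 mm across, 14 mm thick); z up. A raised steel pointer, 12 mm wide and high, lies on the bench along the stand's -x axis from the foot's rim to 125 mm from the axis: the hook must face this way. A 22 mm post carries the swivel hook.
- hook (a joint): Swivel angle of the hook about the stand's z, rad, anticlockwise from above positive. 0: the prong points exactly along the pointer; positive: towards the stand's -y side. Turns from -1.9 to 1.9, stiff (friction 0.08 N m, no spring), stays where left. Starts 0.6 to 1.3.
- wing (a point): Grip point on the swivel axis, 136 mm above the bench, in the hook's upright steel wing: 10 mm thick, 40 mm long along the prong's heading, from the hub (36 mm across, top at 112 mm) up to 146 mm. Pinch it across its thickness from above and twist to turn the hook. Axes turn with the hook: -x is the prong's level heading, y across the wing, z up.
- prong (a point): Slanted round steel prong of the hook, 10 mm diameter, rounded tip; turns with the hook. z runs along it, up and outwards, 35 degrees from vertical, away from the swivel axis; y is level. Origin: on its centre line at the top face of its collar (26 mm across, 4 mm thick), 57 mm out from the swivel axis, 110 mm above the bench. Tip at z = 43 mm. Below the collar a bar leads level back to the hub.
- wheel: The large burnishing wheel to hang: light wood, 56 mm across, 22 mm thick, 35 to 70 g, with an 18 mm hole through its middle along z. Lies flat on the dark cutting mat (3 mm thick). Origin: centre of its underside as it lies. Either face may go against the collar. It slides down the prong only if its axis is within about 15 degrees of the prong's.
- wheel_mid (a point): Middle of the large burnishing wheel, on its axis, 11 mm from each face. When home on the collar it is at z = 11 mm in the prong's frame.
- small_wheel: Bystander: smaller wooden wheel, 38 mm across, 22 mm thick, with a 9 mm hole. On the mat. Origin: centre of underside.
- disc: Bystander: wooden disc, 56 mm across, 22 mm thick, without any hole. On the mat. Origin: centre of underside.
- mallet: Bystander: mallet with a white head (48 mm across, 70 mm long) and a dark wooden handle along its +y, lying on the bench; 200 mm long. Origin: under the head's -y end.
- dye: Bystander: upright white bottle, 48 mm across, 110 mm tall. Origin: centre of underside.
- wax_jar: Bystander: amber jar, 60 mm across, 50 mm tall. Origin: centre of underside.
- scratcher: Bystander: hand tool with a round handle, 150 mm long along its x, lying on the bench.
- stamp_block: Fixed wooden block, 110 (x) by 45 (y) by 40 mm high, with ten upright steel stamps up to 97 mm above the bench, about 145 mm from the stand's axis on the stand's -y side. Origin: centre of underside.

How it is judged:
By the outcome, as a careful person would: the job done as asked, in the order asked, and still so for the second after the job is handed in, with the robot touching nothing.
It also fails if it takes over 58 s, if anything falls off the work surface, if the arm or the gripper's body presses on something with over 40 N, if the wrist force passes 120 N, or if a joint passes its speed limit or range.

ROBOT

A 7-joint arm with a two-finger parallel gripper is mounted at the origin on the work surface. World frame = base frame: x ahead of the robot, y to its left, z up, the work surface at z = 0. Lengths are in m, angles in degrees, forces in N, time in s.
With the tool pointing down it reaches from about 0.425 to 0.975 m from the base axis. Payload 16.7 kg.
Tool frame: the origin (TCP) lies midway between the tips of the shut fingers; the grasp point (between the pads) lies 19 mm behind it (pinch_z is the distance from the TCP to the grasp point, in m); z points along the fingers, y is the direction in which the jaws open and shut (so a half turn about z gives the same grasp; the last joint's range is limited). The gripper opens to 85 mm and grips with 20 to 120 N. Pads are 22 mm wide; open, the fingers measure 114 mm over their backs; the gripper's body (76 mm by 85 mm) begins 54 mm behind the grasp point. The pads swing forward as they close: fully open they stand 13 mm farther back than shut.
Start: joints at [-76.404, 24.414, 4.234, 92.017, -1.954, 63.644, -3.845], TCP at [0.255, 0.625, 0.231] pointing down, gripper open.
Joint ranges: [-163.25, 163.25], [-28.42, 122.38], [-70.27, 78.77], [12.13, 141.07], [-58.53, 238.53], [9.26, 117.41], [-156.51, 156.51]. Speed limits (degrees/s): [108.29, 108.29, 136.94, 136.94, 172.46, 172.46, 172.46].

INTERFACE

Orientations are given as [roll, pitch, yaw] about the fixed x, y, z axes, in that order (R = Rz(yaw) Ry(pitch) Rx(roll)).
In Python, from rig import * gives the robot as it stands.
- The arm moves only by the tool play_rows, never from a script. Its argument "rows" is a list of rows, each a list of 5 numbers: the shift along the tool's x, y, z in m, then the turn about the tool's z in degrees, then the closure, from 0 (fully open) to 1 (shut). A call has 1 to 8 rows; each row is the pose to reach, as a shift and turn from the pose commanded when the call began, along the tool's axes at that moment; what a row does not reach only later rows make up. A row lasts 1/8 s, in which the tool goes at most 62.5 mm and 10.7 degrees, less where a joint would pass 70% of its speed; a pose out of reach is approached as far as the arm can. A call with a gripper value outside its range is refused whole. The fingers move at their own pace and stop on an object; "squeeze" is the grip in N (left out, the last holds). Time passes only in rows, so rows that repeat a pose let the fingers close. It gives the time, the measured TCP pose, the force and the opening at its end, in the units of the state.
- get_obs(): the state, without advancing time (a new reading comes with each control period).
- get_image(name): name is "scene" or "top" or "wrist"; returns (picture, depth): 420x560x3 uint8, red, green, blue; 420x560 float32, m along the optical axis (not along the pixel's ray), 0 where there is no reading.
- camera_info(name): a dict with "camera_matrix" (3x3 intrinsics, pixels), "position" and "orientation" of the camera in the world. Camera axes: x right, y down, z forward; pixel columns grow to the right and rows downward; lengths in m; the calibration is good to about 2 mm. A picture is of the moment at which its call begins: read the wrist's pose just before it. camera_info takes no time and is no camera call; for the wrist camera it gives the pose at the moment of the call.
- sign_off(): hands the job in, once; it reports no verdict.
The state is a dict: "clock": time; "qpos": joint angles; "joint_vel": joint speeds; "tau": joint torques, N m; "tcp_pos": TCP position; "tool_rot": TCP orientation; "wrist_force": force on the tool from outside, world axes, zero at the start; "torque": the same for the moment, N m; "finger_gap": finger opening in m.
Only numpy, scipy, OpenCV 4.12 (cv2) and the standard library are available. Lean on these libraries where they do the work, as an engineer would, in place of code of your own. Each camera call takes 0.05 s, during which the arm holds its last target. There are 200 camera calls.

## Working session

There is one attempt and no reset: what is moved stays moved. The work goes in short steps, Python scripts to look and compute and a tool call to move; the robot and the scene stay as the last step left them, time stands still between calls to the robot, and variables do not carry over. Pictures are saved under pics/ and viewed, on a budget of 10 in all, crops included, one or two more only if the job needs it, and the job is handed in when it is done.

Besides the shell and the picture viewer there is one more tool, called after "Emit:" by a JSON object that holds its "op" and its "data". play_rows: Moves the arm, as the interface text tells. Its arguments: {"type":"object","properties":{"rows":{"type":"array","items":{"type":"array","items":{"type":"number"}}},"squeeze":{"type":"number"}},"required":["rows"]}

```bash
ls; mkdir -p pics
cat > h.py <<'E'
from rig import *
import numpy as np, cv2
from scipy.spatial.transform import Rotation as R
def cam(name):
    i=camera_info(name); return np.array(i["camera_matrix"]),np.array(i["position"]),i["orientation"]
def rot(o):
    o=np.array(o); return o if o.shape==(3,3) else R.from_euler('xyz',o,degrees=True).as_matrix()
def snap(name,fn=None):
    c=cam(name); im,d=get_image(name)
    if fn: cv2.imwrite('pics/'+fn,im[:,:,::-1])
    return im,d,c
def cloud(d,c):
    K,p,o=c; v,u=np.mgrid[:420,:560]
    r=np.stack([(u-K[0,2])/K[0,0],(v-K[1,2])/K[1,1],np.ones_like(u,float)],-1)*d[...,None]
    return r@rot(o).T+p
def ray(u,v,z,c):
    K,p,o=c; r=rot(o)@np.linalg.solve(K,[u,v,1.]); return p+r*(z-p[2])/r[2]
E
python3 - <<'E'
from h import *
for n in("top","scene"):
    im,d,c=snap(n,n+'0.png'); print(n,c); np.savez(n+'0.npz',im=im,d=d)
print(get_obs())
E
```

```text
pics
top (array([[426.03687752,   0.        , 275.08906966],
       [  0.        , 426.03687752, 212.80095798],
       [  0.        ,   0.        ,   1.        ]]), array([0.46847236, 0.05441938, 1.01928215]), array([-171.54506207,    0.70698964,  -90.48052552]))
scene (array([[471.51473877,   0.        , 273.78647372],
       [  0.        , 471.51473877, 201.19964591],
       [  0.        ,   0.        ,   1.        ]]), array([1.05446559, 0.68226382, 0.86474957]), array([-134.3834931 ,   -0.28890089,  143.40987643]))
{'clock': 0.1, 'qpos': array([-76.40580386,  24.44459563,   4.23246849,  92.04614246,
        -1.95330806,  63.64241611,  -3.84552937]), 'joint_vel': array([ 0.03184598,  0.03753426,  0.00222525, -0.09554672,  0.02575732,
        0.06637891, -0.05848801]), 'tau': array([ 8.25376221e-03, -9.51529956e+01,  3.77126008e+00, -4.64393950e+01,
        1.97082903e-02,  6.45826949e-03, -4.65339247e-05]), 'tcp_pos': array([0.2545121 , 0.62481486, 0.23071701]), 'tool_rot': array([-1.79939220e+02,  4.96586454e-03,  1.57836653e+02]), 'wrist_force': array([ 0.16390914,  0.64346703, -0.45313074]), 'torque': array([ 0.02535199, -0.00024879,  0.02437227]), 'finger_gap': 0.08546051859033736}
```

View pics/top0.png

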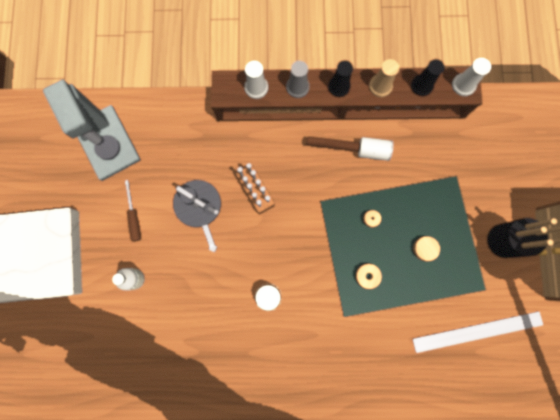

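View pics/scene0.png

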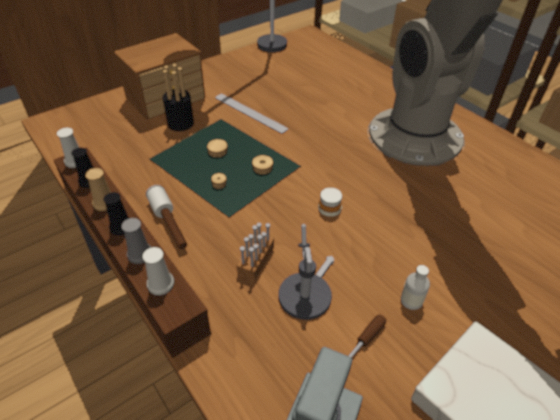

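The top view shows the stand's foot at about (197,204) with the pointer end at (212,248). The large wheel is at (369,276), the small wheel at (373,218) and the disc at (427,249). The stamp block is at (253,188) and the jar at (268,298). In the scene view the prong rises at (304,235). Next I'll measure these.

```bash
python3 - <<'E'
from h import *
z=np.load('top0.npz'); c=cam('top'); P=cloud(z['d'],c); im=z['im']
print('depth ok',(z['d']>0).mean(), 'bench z',np.median(P[300:400,300:400,2]))
hsv=cv2.cvtColor(im,cv2.COLOR_RGB2HSV)
# foot: points 10..18mm high & near
reg=np.zeros(im.shape[:2],bool); reg[150:265,155:235]=1
foot=reg&(P[...,2]>.008)&(P[...,2]<.02)
q=P[foot]; print('foot n',len(q))
# dark foot contour
m=(reg&(hsv[...,1]<90)).astype(np.uint8); m[250:]=0
n,l,s,ce=cv2.connectedComponentsWithStats(m); print(s,ce)
foot_m=(l==1+np.argmax(s[1:,4]))
pt=q[np.linalg.norm(q[:,:2]-ray(197,204,.014,c)[:2],axis=1)<.075]
(cx,cy),r=cv2.minEnclosingCircle(pt[:,:2].astype(np.float32)); print('foot circ',cx,cy,r)
hi=reg&(P[...,2]>.1)&(P[...,2]<.2); print('high'); 
for z0,z1 in((.06,.1),(.1,.118),(.118,.15),(.135,.15),(.15,.2)):
    k=reg&(P[...,2]>z0)&(P[...,2]<=z1); print(z0,k.sum(),P[k].mean(0),P[k].min(0),P[k].max(0))
# wheels
for (u,v) in((369,276),(373,218),(427,249)):
    w=np.zeros((420,560),bool);w[v-22:v+22,u-22:u+22]=1
    k=(w&(hsv[...,2]>120)&(hsv[...,0]<30)).astype(np.uint8)
    co=max(cv2.findContours(k,0,1)[0],key=cv2.contourArea); (a,b),r=cv2.minEnclosingCircle(co); el=cv2.fitEllipse(co)
    kk=w&(P[...,2]>.018)&(P[...,2]<.03); print(a,b,r,el,ray(*el[0],.025,c),'cloud',P[kk].mean(0),kk.sum())
for u,v in((212,248),(253,188),(268,298),(359,149),(320,143)): print((u,v),P[v,u])
# scene cloud
z=np.load('scene0.npz'); cs=cam('scene'); Q=cloud(z['d'],cs)
C=np.array([cx,cy]); dd=np.linalg.norm(Q[...,:2]-C,axis=-1)
for z0 in np.arange(.1,.16,.006):
    k=(dd<.1)&(Q[...,2]>z0)&(Q[...,2]<=z0+.006); print('scene',z0.round(3),k.sum(),Q[k].mean(0),Q[k].min(0),Q[k].max(0)) if k.any() else 0
E
python3 - <<'E'
import cv2,numpy as np
a=cv2.imread('pics/top0.png')[160:260,150:290]; b=cv2.imread('pics/scene0.png')[210:320,240:380]
cv2.imwrite('pics/crop0.png',np.hstack([cv2.resize(a,(400,286*1)),cv2.resize(b,(364,286))]))
E
```

```text
depth ok 0.9962202380952381 bench z 0.0007143378391117894
foot n 1481
[[     0      0    560    420 233263]
 [   173    180     48     70   1937]] [[280.18138325 209.52850645]
 [197.44450181 206.06711409]]
foot circ 0.6351228952407837 0.25117504596710205 0.0682121068239212
high
0.06 11 [0.63601514 0.24407442 0.09120972] [0.62447201 0.22941348 0.06103858] [0.65188792 0.26008046 0.09969755]
0.1 276 [0.63258449 0.23518341 0.11030346] [0.60312632 0.19520331 0.10043868] [0.66242608 0.27160086 0.11785512]
0.118 153 [0.63227568 0.23380153 0.14046105] [0.59903709 0.18289102 0.11812354] [0.65750233 0.26976902 0.14875671]
0.135 117 [0.63546157 0.23851249 0.14493317] [0.59903709 0.18289102 0.13611646] [0.65750233 0.26976902 0.14875671]<stdin>:17: RuntimeWarning: Mean of empty slice.
  ret = um.true_divide(
Traceback (most recent call last):
ValueError: zero-size array to reduction operation minimum which has no identity
```

View pics/crop0.png

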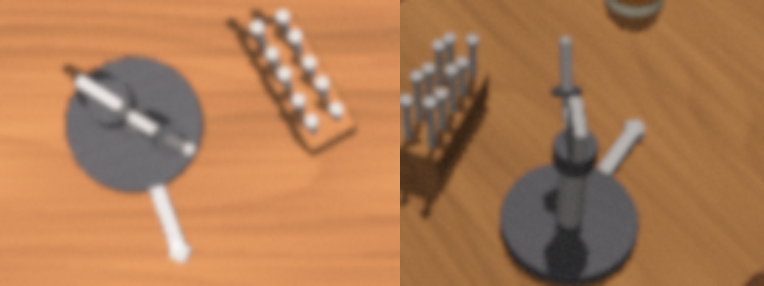

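The crop shows the prong pointing right and down in the top view, and the pointer pointing down and slightly right, so the hook has to turn clockwise seen from above. Now the exact numbers.

Run:
```python
from h import *
z=np.load('top0.npz'); c=cam('top'); P=cloud(z['d'],c); im=z['im']
hsv=cv2.cvtColor(im,cv2.COLOR_RGB2HSV)
z=np.load('scene0.npz'); cs=cam('scene'); Q=cloud(z['d'],cs)
reg=np.zeros(im.shape[:2],bool); reg[170:262,165:235]=1
# foot circle lsq from boundary pixels of grey mask (excl. pointer sector), iterative
m=(reg&(hsv[...,1]<90)).astype(np.uint8); m[228:]=0
co=max(cv2.findContours(m,0,1)[0],key=cv2.contourArea)[:,0]
W=np.array([ray(u,v,.014,c)[:2] for u,v in co if v<227])
C=np.array([.635,.246])
for _ in range(10):
    r=np.linalg.norm(W-C,axis=1); g=abs(r-np.median(r))<.004
    A=np.c_[2*W[g],np.ones(g.sum())]; s=np.linalg.lstsq(A,(W[g]**2).sum(1),rcond=None)[0]; C=s[:2]
print('foot img',C,np.sqrt(s[2]+C@C),g.sum(),len(g))
for nm,X in(('top',P),('scene',Q)):
    d=np.linalg.norm(X[...,:2]-C,axis=-1)
    k=(d>.066)&(d<.123)&(X[...,2]>.006)&(X[...,2]<.018)&(X[...,0]<C[0]-.02)
    if nm=='top':k&=hsv[...,1]<90
    q=X[k][:,:2]; print(nm,'pointer n',len(q)); vx,vy,x0,y0=cv2.fitLine(q.astype(np.float32),cv2.DIST_HUBER,0,.01,.01).ravel()
    v=np.array([vx,vy]); v*=np.sign(v@(q.mean(0)-C)); print(' line dir',np.degrees(np.arctan2(v[1],v[0])),'from C',np.degrees(np.arctan2(*(q.mean(0)-C)[::-1])),'off',np.cross(v,C-[x0,y0]))
    k=(d<.1)&(X[...,2]>.139)&(X[...,2]<.152); q=X[k]; near=q[np.linalg.norm(q[:,:2]-C,axis=1)<.026]; far=q[np.linalg.norm(q[:,:2]-C,axis=1)>.06]
    print(' wing',len(near),near.mean(0),near.min(0),near.max(0),' prongtip',len(far),far.mean(0) if len(far) else 0)
    vx,vy,x0,y0=cv2.fitLine(near[:,:2].astype(np.float32),cv2.DIST_HUBER,0,.01,.01).ravel();print(' wing dir',np.degrees(np.arctan2(vy,vx)))
    if len(far): print(' prong dir',np.degrees(np.arctan2(*(far.mean(0)[:2]-C)[::-1])))
for (u,v) in((369,276),(373,218),(427,249)):
    w=np.zeros((420,560),bool);w[v-22:v+22,u-22:u+22]=1
    k=(w&(hsv[...,2]>120)&(hsv[...,0]<30)).astype(np.uint8)
    co=max(cv2.findContours(k,0,1)[0],key=cv2.contourArea); el=cv2.fitEllipse(co)
    kk=w&(P[...,2]>.018)&(P[...,2]<.03); print('wheel',el,ray(*el[0],.025,c),'cloud',P[kk].mean(0),kk.sum())
for u,v in((253,188),(268,298),(359,149),(128,279),(375,149)): print((u,v),P[v,u])
```

```text
foot img [0.64368486 0.253917  ] 0.05610561452082841 125 133
top pointer n 125
 line dir -159.65808 from C -159.04232744794072 off -0.0010186881422025486
 wing 89 [0.64427558 0.2524151  0.14566702] [0.6320337  0.23610208 0.13918936] [0.65750233 0.26976902 0.14875671]  prongtip 24 [0.60381733 0.18825652 0.14348967]
 wing dir 56.862965
 prong dir -121.26515580220898
scene pointer n 113
 line dir -157.13509 from C -158.39941782081172 off 0.002116724307675878
 wing 87 [0.64999845 0.25503062 0.14393718] [0.6357421  0.23647722 0.13911202] [0.66251271 0.27149419 0.14692115]  prongtip 20 [0.60789767 0.18843283 0.14254209]
 wing dir 58.358105
 prong dir -118.65666256115773
wheel ((368.78265380859375, 276.08343505859375), (25.465917587280273, 26.07369613647461), 158.05909729003906) [ 0.46687214 -0.14904728  0.025     ] cloud [ 0.4679436  -0.14895548  0.0248869 ] 439
wheel ((372.51513671875, 218.22817993164062), (17.238544464111328, 17.5601863861084), 119.31485748291016) [ 0.60115446 -0.16325119  0.025     ] cloud [ 0.60214719 -0.16332861  0.02424478] 205
wheel ((427.3446044921875, 248.33370971679688), (25.003976821899414, 25.949710845947266), 130.99267578125) [ 0.52941022 -0.28717043  0.025     ] cloud [ 0.5302251  -0.28663447  0.02469693] 472
(253, 188) [0.67348747 0.11660602 0.04002571]
(268, 298) [0.42032027 0.08265647 0.04892428]
(359, 149) [ 0.76894991 -0.1374522   0.02709087]
(128, 279) [0.46508137 0.38561782 0.08643536]
(375, 149) [ 0.76301166 -0.17157456  0.04518947]<stdin>:20: DeprecationWarning: Arrays of 2-dimensional vectors are deprecated. Use arrays of 3-dimensional vectors instead. (deprecated in NumPy 2.0)
```

```bash
cat >> h.py <<'E'
def plan(xyz,yaw=None):
    o=get_obs(); A=rot(o['tool_rot']); d=A.T@(np.array(xyz)-o['tcp_pos'])
    t=0 if yaw is None else -((yaw-o['tool_rot'][2]+180)%360-180)
    print('t',round(o['clock'],2),'pos',o['tcp_pos'].round(4),'rot',o['tool_rot'].round(2),'gap',round(o['finger_gap'],4),'F',o['wrist_force'].round(1),'-> shift',d.round(4),'turn',round(t,1))
E
python3 -c "
from h import *
plan([.644,.254,.32],58.7)
print(camera_info('wrist'))"
```

```text
t 0.1 pos [0.2545 0.6248 0.2307] rot [-179.94    0.    157.84] gap 0.0855 F [ 0.2  0.6 -0.5] -> shift [-0.5006 -0.1966 -0.089 ] turn 99.1
{'camera_matrix': array([[372.15022014,   0.        , 277.7487512 ],
       [  0.        , 372.15022014, 210.95095511],
       [  0.        ,   0.        ,   1.        ]]), 'position': array([0.17936978, 0.65537217, 0.37291978]), 'orientation': array([1.61606231e+02, 8.76622619e-02, 6.78418467e+01])}
```

Emit:
{"op": "play_rows", "data": {"rows": [[-0.04,-0.016,-0.02,9,0],[-0.08,-0.032,-0.04,18,0],[-0.125,-0.049,-0.06,27,0],[-0.17,-0.066,-0.08,36,0],[-0.215,-0.083,-0.089,45,0],[-0.26,-0.1,-0.089,54,0],[-0.3,-0.118,-0.089,62,0],[-0.34,-0.135,-0.089,70,0]], "squeeze": 30}}

```text
clock: 1.1
tcp_pos: [0.5193, 0.3705, 0.3201]
tool_rot: [-180.0, 0.0, 87.6]
wrist_force: [0.2, 0.8, -0.2]
finger_gap: 0.0855
```

```bash
python3 -c "
from h import *
plan([.644,.254,.32],58.7)"
```

```text
t 1.1 pos [0.5193 0.3705 0.3201] rot [-1.7998e+02  1.0000e-02  8.7570e+01] gap 0.0855 F [ 0.2  0.8 -0.2] -> shift [-1.111e-01  1.295e-01  1.000e-04] turn 28.9
```

Emit:
{"op": "play_rows", "data": {"rows": [[-0.028,0.032,0,8,0],[-0.056,0.064,0,16,0],[-0.084,0.098,0,23,0],[-0.111,0.13,0,29,0],[-0.111,0.13,0,29,0]]}}

```text
clock: 1.72
tcp_pos: [0.6461, 0.2524, 0.3197]
tool_rot: [179.9, 0.1, 58.5]
wrist_force: [-0.7, -0.4, 0.1]
finger_gap: 0.0853
```

Run:
```python
from h import *
im,d,c=snap('wrist','w1.png'); np.savez('w1.npz',im=im,d=d,p=c[1],o=np.array(c[2])); plan([.644,.254,.32],58.7)
```

```text
t 1.77 pos [0.6449 0.2545 0.3197] rot [1.7999e+02 7.0000e-02 5.8700e+01] gap 0.0854 F [ 0.   0.9 -1.1] -> shift [-0.0009 -0.0005 -0.0003] turn -0.0
```

View pics/w1.png

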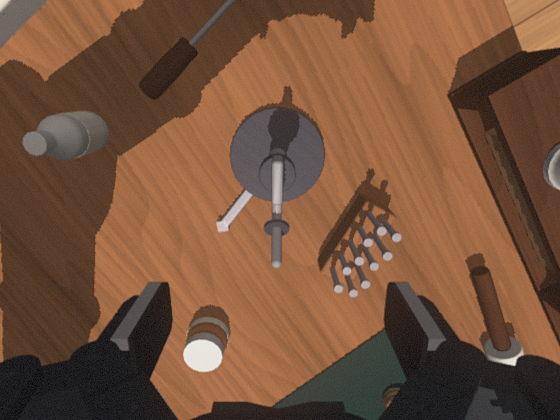

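The wrist view shows the wing at (277,160–213), the collar at (277,228), the prong tip at (276,265) and the pointer end at (222,228). I'll refine axis, heading and pointer from here.

```bash
python3 - <<'E' 2>/dev/null
from h import *
z=np.load('w1.npz'); im,d=z['im'],z['d']; c=(cam('wrist')[0],z['p'],z['o']); X=cloud(d,c)
C=np.array([.6445,.2545])
print('bench',np.median(X[60:100,300:400,2]))
hs=cv2.cvtColor(im,cv2.COLOR_RGB2HSV)
def line(q,nm):
    vx,vy,x0,y0=cv2.fitLine(q.astype(np.float32),cv2.DIST_HUBER,0,.001,.01).ravel(); v=np.array([vx,vy]); v*=-np.sign(vx)
    print(nm,len(q),'dir',np.degrees(np.arctan2(v[1],v[0])).round(2),'mean',q.mean(0).round(4),'perp off of C',float(v[0]*(C[1]-y0)-v[1]*(C[0]-x0)).__round__(4))
dd=np.linalg.norm(X[...,:2]-C,axis=-1)
# foot circle
k=(dd<.075)&(X[...,2]>.01)&(X[...,2]<.018)&(hs[...,2]<110)
co=max(cv2.findContours(k.astype(np.uint8),0,1)[0],key=cv2.contourArea)[:,0]
W=np.array([ray(u,v,.014,c)[:2] for u,v in co]); cc=C.copy()
r=.058
for _ in range(15):
    g=abs(np.linalg.norm(W-cc,axis=1)-r)<.004
    A=np.c_[2*W[g],np.ones(g.sum())]; s=np.linalg.lstsq(A,(W[g]**2).sum(1),rcond=None)[0]; cc=s[:2]; r=np.sqrt(s[2]+cc@cc)
print('foot',cc,r,g.sum(),len(g)); C=cc
dd=np.linalg.norm(X[...,:2]-C,axis=-1)
line(X[(dd>.064)&(dd<.123)&(X[...,2]>.007)&(X[...,2]<.018)&(X[...,0]<C[0]-.02)][:,:2],'pointer')
q=X[(dd<.026)&(X[...,2]>.14)&(X[...,2]<.152)]; line(q[:,:2],'wing'); print(q.min(0),q.max(0),q[:,2].mean())
q=X[(dd<.1)&(dd>.055)&(X[...,2]>.118)&(X[...,2]<.155)]; line(q[:,:2],'prong'); print(q[q[:,2]>.14].mean(0))
E
```

```text
bench -0.00048448092893166317
foot [0.64660477 0.25429657] 0.0565300349256786 266 379
pointer 434 dir -159.45 mean [0.5586 0.2216] perp off of C 0.0003
wing 501 dir -122.51 mean [0.6465 0.2544] perp off of C 0.0002
[0.63260051 0.23651437 0.14136328] [0.65946927 0.2721083  0.1476954 ] 0.1448255387179724
prong 328 dir -122.8 mean [0.609  0.1954] perp off of C -0.0004
[0.60501927 0.1887581  0.14334158]
```

```bash
python3 -c "
from h import *
plan([.6465,.2544,.118],57.4)"
```

```text
t 1.77 pos [0.6449 0.2545 0.3197] rot [1.7999e+02 7.0000e-02 5.8700e+01] gap 0.0854 F [ 0.   0.9 -1.1] -> shift [0.001  0.0014 0.2017] turn 1.3
```

Emit:
{"op": "play_rows", "data": {"rows": [[0.001,0.0014,0.05,1.3,0],[0.001,0.0014,0.1,1.3,0],[0.001,0.0014,0.14,1.3,0],[0.001,0.0014,0.17,1.3,0],[0.001,0.0014,0.19,1.3,0],[0.001,0.0014,0.202,1.3,0],[0.001,0.0014,0.202,1.3,0],[0.001,0.0014,0.202,1.3,0]]}}

```text
clock: 2.78
tcp_pos: [0.6466, 0.2563, 0.1194]
tool_rot: [180.0, -0.1, 57.5]
wrist_force: [0.2, 0.6, 0.1]
finger_gap: 0.0851
```

Emit:
{"op": "play_rows", "data": {"rows": [[0,0,0,0,0.5],[0,0,0,0,0.9],[0,0,0,0,1],[0,0,0,0,1],[0,0,0,0,1],[0,0,0,0,1],[0,0,0,0,1],[0,0,0,0,1]], "squeeze": 40}}

```text
clock: 3.78
tcp_pos: [0.6473, 0.2553, 0.1187]
tool_rot: [179.9, -0.0, 57.5]
wrist_force: [7.3, -1.7, -1.0]
finger_gap: 0.0094
```

Emit:
{"op": "play_rows", "data": {"rows": [[0,0,0,6,1],[0,0,0,12,1],[0,0,0,18,1],[0,0,0,24,1],[0,0,0,30,1],[0,0,0,34.5,1],[0,0,0,36.9,1],[0,0,0,36.9,1]]}}

```text
clock: 4.78
tcp_pos: [0.6481, 0.2543, 0.1187]
tool_rot: [179.8, -0.2, 20.5]
wrist_force: [12.6, -6.7, -4.8]
finger_gap: 0.0094
```

Emit:
{"op": "play_rows", "data": {"rows": [[0,0,0,0,1],[0,0,0,0,1],[0,0,0,0,0],[0,0,0,0,0],[0,0,0,0,0],[0,0,0,0,0]]}}

```text
clock: 5.52
tcp_pos: [0.6459, 0.2563, 0.1183]
tool_rot: [-180.0, 0.0, 20.6]
wrist_force: [-0.2, 0.2, -0.8]
finger_gap: 0.0808
```

Emit:
{"op": "play_rows", "data": {"rows": [[0,0,-0.03,0,0],[0,0,-0.07,0,0],[0,0,-0.12,0,0],[0,0,-0.16,0,0],[0,0,-0.19,0,0],[0,0,-0.202,0,0],[0,0,-0.202,0,0]]}}

```text
clock: 6.4
tcp_pos: [0.646, 0.2562, 0.3203]
tool_rot: [-180.0, -0.0, 20.6]
wrist_force: [0.2, 0.1, -0.5]
finger_gap: 0.0852
```

```bash
cat > hook.py <<'E'
from h import *
import sys
def hook(fn):
    im,d,c=snap('wrist',fn); X=cloud(d,c)
    C=np.array([.6466,.2543]); dd=np.linalg.norm(X[...,:2]-C,axis=-1)
    def line(q,nm):
        vx,vy,x0,y0=cv2.fitLine(q.astype(np.float32),cv2.DIST_HUBER,0,.001,.01).ravel(); v=np.array([vx,vy]); v*=-np.sign(vx)
        print(nm,len(q),'dir',np.degrees(np.arctan2(v[1],v[0])).round(2),'mean',q.mean(0).round(4),'off',round(float(v[0]*(C[1]-y0)-v[1]*(C[0]-x0)),4))
    ang=np.degrees(np.arctan2(X[...,1]-C[1],X[...,0]-C[0]))
    line(X[(dd>.064)&(dd<.123)&(X[...,2]>.007)&(X[...,2]<.018)&(abs(ang+159)<15)][:,:2],'pointer')
    line(X[(dd<.026)&(X[...,2]>.14)&(X[...,2]<.152)][:,:2],'wing')
    q=X[(dd<.1)&(dd>.055)&(X[...,2]>.118)&(X[...,2]<.155)]; line(q[:,:2],'prong'); print('tip',q[q[:,2]>.14].mean(0))
    return X
if __name__=='__main__': hook(sys.argv[1]); plan([.6465,.2544,.32],20.5)
E
python3 hook.py w2.png
```

```text
pointer 29 dir -162.52 mean [0.5571 0.2255] off 0.0012
wing 502 dir -159.91 mean [0.6475 0.2541] off -0.0005
prong 350 dir -159.51 mean [0.5813 0.2293] off -0.0006
tip [0.57420359 0.22660876 0.14323796]
t 6.45 pos [0.6457 0.2562 0.3193] rot [-1.800e+02  5.000e-02  2.064e+01] gap 0.0854 F [-0.5 -0.5  0.7] -> shift [ 0.0001  0.0019 -0.0007] turn 0.1
```

View pics/w2.png

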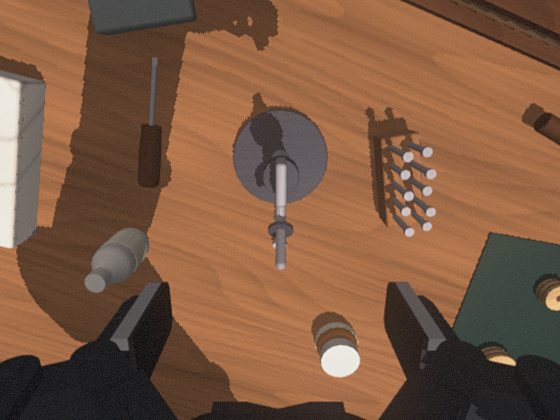

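The view shows the prong now lying over the pointer, with collar at (280,230) and tip at (281,266). The prong measures −159.5° against the pointer's −159.45°, so the hook is lined up. Next is the wheel.

```bash
python3 -c "
from h import *
plan([.468,-.149,.22],20.5)"
```

```text
t 6.45 pos [0.6457 0.2562 0.3193] rot [-1.800e+02  5.000e-02  2.064e+01] gap 0.0854 F [-0.5 -0.5  0.7] -> shift [-0.309   0.3165  0.0996] turn 0.1
```

Emit:
{"op": "play_rows", "data": {"rows": [[-0.035,0.036,0,0,0],[-0.07,0.072,0,0,0],[-0.11,0.112,0.01,0,0],[-0.15,0.154,0.02,0,0],[-0.19,0.195,0.04,0,0],[-0.23,0.236,0.06,0,0],[-0.27,0.277,0.08,0,0],[-0.309,0.316,0.1,0,0]]}}

```text
clock: 7.45
tcp_pos: [0.4665, -0.1496, 0.2189]
tool_rot: [-180.0, 0.1, 20.7]
wrist_force: [1.1, -0.3, -0.5]
finger_gap: 0.0852
```

Emit:
{"op": "play_rows", "data": {"rows": [[0,0,0,0,0],[0,0,0,0,0],[0,0,0,0,0]]}}

```text
clock: 7.82
tcp_pos: [0.4687, -0.1475, 0.2202]
tool_rot: [180.0, 0.0, 20.7]
wrist_force: [0.7, 0.7, 0.0]
finger_gap: 0.0854
```

Run:
```python
from h import *
im,d,c=snap('wrist','w3.png'); X=cloud(d,c); 
k=((X[...,2]>.019)&(X[...,2]<.031)&(np.linalg.norm(X[...,:2]-[.468,-.149],axis=-1)<.045)).astype(np.uint8)
co=max(cv2.findContours(k,0,1)[0],key=cv2.contourArea)[:,0]
W=np.array([ray(u,v,.025,c)[:2] for u,v in co],np.float32); print(len(co),co.min(0),co.max(0),cv2.minEnclosingCircle(W),cv2.fitEllipse(W),X[k>0].mean(0))
plan([.468,-.149,.006],20.5)
```

```text
179 [251 148] [310 207] ((0.4702628552913666, -0.15007764101028442), 0.028372684493660927) ((0.47002094984054565, -0.15004196763038635), (0.0545719638466835, 0.05495629459619522), 114.83621978759766) [ 0.47035852 -0.14989921  0.02428119]
t 7.88 pos [ 0.4687 -0.1475  0.2203] rot [1.7999e+02 1.0000e-02 2.0750e+01] gap 0.0857 F [-0.2 -0.9  0.5] -> shift [-0.0011  0.0011  0.2143] turn 0.2
```

View pics/w3.png

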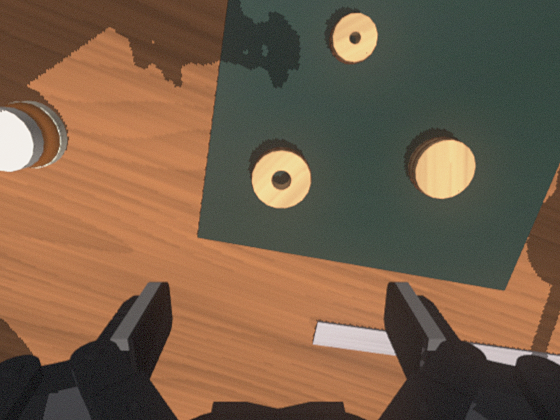

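Emit:
{"op": "play_rows", "data": {"rows": [[0.0003,0.0028,0.05,0.2,0],[0.0003,0.0028,0.1,0.2,0],[0.0003,0.0028,0.15,0.2,0],[0.0003,0.0028,0.185,0.2,0],[0.0003,0.0028,0.205,0.2,0],[0.0003,0.0028,0.218,0.2,0],[0.0003,0.0028,0.218,0.2,0],[0.0003,0.0028,0.218,0.2,0]], "squeeze": 20}}

```text
clock: 8.88
tcp_pos: [0.47, -0.151, 0.003]
tool_rot: [180.0, -0.1, 20.5]
wrist_force: [0.3, -0.2, -0.3]
finger_gap: 0.0853
```

Emit:
{"op": "play_rows", "data": {"rows": [[0,0,0,0,0.3],[0,0,0,0,0.6],[0,0,0,0,0.8],[0,0,0,0,0.8],[0,0,0,0,0.8],[0,0,0,0,0.8]], "squeeze": 20}}

```text
clock: 9.62
tcp_pos: [0.4699, -0.1509, 0.003]
tool_rot: [-180.0, -0.1, 20.4]
wrist_force: [-2.2, 2.9, 12.4]
finger_gap: 0.0555
```

Emit:
{"op": "play_rows", "data": {"rows": [[0,0,-0.02,0,0.8],[0,0,-0.05,0,0.8],[0,0,-0.1,0,0.8],[0,0,-0.15,0,0.8],[0,0,-0.2,0,0.8],[0,0,-0.22,0,0.8],[0,0,-0.22,0,0.8]]}}

```text
clock: 10.5
tcp_pos: [0.4702, -0.1508, 0.2235]
tool_rot: [-180.0, -0.2, 20.5]
wrist_force: [0.6, -1.0, -1.4]
finger_gap: 0.0555
```

Run:
```python
from h import *
im,d,c=snap('wrist','w4.png'); X=cloud(d,c); o=get_obs(); A=rot(o['tool_rot']); Y=(X-o['tcp_pos'])@A
k=(abs(Y[...,0])<.04)&(abs(Y[...,1])<.022)&(abs(Y[...,2])<.05)&(d>0); q=Y[k]; print(k.sum(),q.min(0),q.max(0),q.mean(0))
A=np.c_[q[:,:2],np.ones(len(q))]
for _ in range(3):
    s=np.linalg.lstsq(A,q[:,2],rcond=None)[0]; g=abs(A@s-q[:,2])<.002; A,q=A[g],q[g]
print('top plane',s,len(q))
# home wheel mid: 
C=np.array([.6466,.2543]); h=np.radians(-159.5); u=np.array([np.cos(h),np.sin(h)])
print('tip xy',C+u*.0817); plan([*(C+u*.078),.25],20.5)
```

```text
14668 [-0.02839709 -0.02199308 -0.0244963 ] [0.02877523 0.02199903 0.00033948] [ 4.26444794e-03  7.90444592e-05 -2.03340080e-02]
top plane [ 0.04696924  0.00057071 -0.02167459] 6155
tip xy [0.57007388 0.22568806]
t 10.55 pos [ 0.4696 -0.1506  0.2224] rot [-1.7997e+02 -9.0000e-02  2.0480e+01] gap 0.0553 F [ 0.4 -0.  -1.3] -> shift [ 0.2295 -0.3173 -0.027 ] turn -0.0
```

View pics/w4.png

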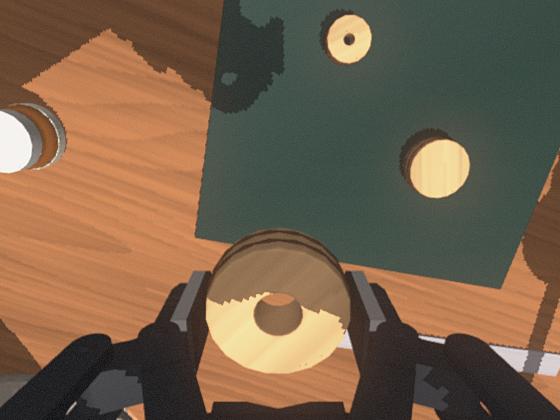

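Wheel held between the pads and nearly flat, hole at (277,312). Small wheel and disc are unmoved. Next I'll carry it over the prong.

Emit:
{"op": "play_rows", "data": {"rows": [[0.015,-0.02,-0.01,0,0.8],[0.04,-0.055,-0.02,0,0.8],[0.075,-0.103,-0.025,0,0.8],[0.11,-0.151,-0.025,0,0.8],[0.145,-0.199,-0.025,0,0.8],[0.18,-0.247,-0.025,0,0.8],[0.21,-0.289,-0.025,0,0.8],[0.226,-0.311,-0.025,0,0.8]]}}

```text
clock: 11.55
tcp_pos: [0.5723, 0.2219, 0.2452]
tool_rot: [180.0, 0.2, 20.6]
wrist_force: [-0.6, -1.0, 0.2]
finger_gap: 0.0551
```

Emit:
{"op": "play_rows", "data": {"rows": [[0.004,-0.005,0,0,0.8],[0.006,-0.006,0,0,0.8],[0.006,-0.006,0,0,0.8],[0.006,-0.006,0,0,0.8]]}}

```text
clock: 12.05
tcp_pos: [0.5762, 0.226, 0.2475]
tool_rot: [-180.0, -0.0, 20.4]
wrist_force: [0.1, 0.2, 0.6]
finger_gap: 0.0551
```

Run:
```python
from h import *
im,d,c=snap('wrist','w5.png')
plan([.5764,.2280,.165],20.5)
plan([.5764,.2280,.165],20.5)
X=cloud(d,c); o=get_obs(); A=rot(o['tool_rot']); Y=(X-o['tcp_pos'])@A
k=(abs(Y[...,0])<.04)&(abs(Y[...,1])<.022)&(abs(Y[...,2])<.05)&(d>0); q=Y[k]; A=np.c_[q[:,:2],np.ones(len(q))]
for _ in range(3):
    s=np.linalg.lstsq(A,q[:,2],rcond=None)[0]; g=abs(A@s-q[:,2])<.002; A,q=A[g],q[g]
print(s)
dd=np.linalg.norm(X[...,:2]-[.6466,.2543],axis=-1); w=X[(dd<.026)&(X[...,2]>.14)&(X[...,2]<.152)]; print('wing',len(w),w.mean(0))
```

```text
t 12.1 pos [0.5762 0.2262 0.2475] rot [-1.7998e+02 -1.0000e-02  2.0370e+01] gap 0.0553 F [ 0.2  0.3 -0.6] -> shift [ 0.0008 -0.0016  0.0825] turn -0.1
t 12.1 pos [0.5762 0.2262 0.2475] rot [-1.7998e+02 -1.0000e-02  2.0370e+01] gap 0.0553 F [ 0.2  0.3 -0.6] -> shift [ 0.0008 -0.0016  0.0825] turn -0.1
[ 0.04828835  0.00019902 -0.02054295]
wing 1021 [0.64665315 0.25349754 0.14489495]
```

Emit:
{"op": "play_rows", "data": {"rows": [[0.0008,-0.0016,0.03,0,0.8],[0.0008,-0.0016,0.06,0,0.8],[0.0008,-0.0016,0.08,0,0.8],[0.0008,-0.0016,0.092,0,0.8],[0.0008,-0.0016,0.1,0,0.8],[0.0008,-0.0016,0.103,0,0.8],[0.0008,-0.0016,0.103,0,0.8]]}}

```text
clock: 12.98
tcp_pos: [0.5766, 0.2288, 0.1446]
tool_rot: [-180.0, -0.0, 20.4]
wrist_force: [0.7, 0.0, -0.5]
finger_gap: 0.0549
```

Run:
```python
from h import *
im,d,c=snap('wrist','w6.png'); plan([.5764,.2280,.134],20.5)
```

```text
t 13.03 pos [0.5766 0.2289 0.1448] rot [-1.7999e+02 -3.0000e-02  2.0430e+01] gap 0.0554 F [ 0.3  0.4 -0.8] -> shift [-0.0005  0.0007  0.0108] turn -0.1
```

View pics/w6.png

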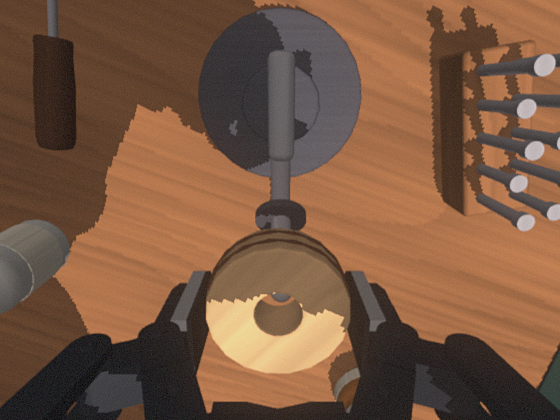

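The prong tip shows through the hole at (282,297), about 1 mm to the right of the hole's centre. Next I'll descend and watch the force.

Emit:
{"op": "play_rows", "data": {"rows": [[0,0.001,0.004,0,0.8],[0,0.001,0.008,0,0.8],[0,0.001,0.012,0,0.8],[0,0.001,0.012,0,0.8]]}}

```text
clock: 13.52
tcp_pos: [0.5765, 0.2278, 0.1319]
tool_rot: [180.0, 0.0, 20.4]
wrist_force: [0.1, 0.5, 0.0]
finger_gap: 0.055
```

Emit:
{"op": "play_rows", "data": {"rows": [[0.001,0,0.002,0,0.8],[0.002,0,0.004,0,0.8],[0.003,0,0.006,0,0.8],[0.003,0,0.006,0,0.8]]}}

```text
clock: 14.02
tcp_pos: [0.5786, 0.2282, 0.1257]
tool_rot: [180.0, 0.1, 20.4]
wrist_force: [-5.1, -3.0, -3.8]
finger_gap: 0.055
```

```bash
cat > tilt.py <<'E'
from h import *
import sys
im,d,c=snap('wrist',sys.argv[1]); plan([.6466-.0633*np.cos(np.radians(20.5)),.2543-.0633*np.sin(np.radians(20.5)),.108],20.5)
X=cloud(d,c); o=get_obs(); A=rot(o['tool_rot']); Y=(X-o['tcp_pos'])@A
hs=cv2.cvtColor(im,cv2.COLOR_RGB2HSV)
k=(abs(Y[...,0])<.036)&(abs(Y[...,1])<.022)&(Y[...,2]>-.06)&(Y[...,2]<.03)&(d>0)&(hs[...,1]>60)&(hs[...,2]>60); q=Y[k]
best=None; rng=np.random.default_rng(0)
for _ in range(300):
    a=q[rng.choice(len(q),3,False)]; n=np.cross(a[1]-a[0],a[2]-a[0]); n/=np.linalg.norm(n)+1e-12
    if n[2]>0:n=-n
    g=(abs((q-a[0])@n)<.0012)&True
    if n[2]<-.6 and(best is None or g.sum()>best[0]): best=(g.sum(),n,g)
g=best[2]; print('top face',best[0],len(q),'normal',best[1].round(3),'tilt to -x',np.degrees(np.arctan2(-best[1][0],-best[1][2])).round(1),'centre',((q[g].min(0)+q[g].max(0))/2).round(4),q[g].min(0).round(3),q[g].max(0).round(3))
E
python3 tilt.py w7.png
```

```text
t 14.07 pos [0.5786 0.2283 0.1257] rot [1.7999e+02 1.3000e-01 2.0420e+01] gap 0.0546 F [-4.7 -2.7 -3.8] -> shift [ 0.0096 -0.0005  0.0176] turn -0.1
top face 10380 14125 normal [-0.08   0.019 -0.997] tilt to -x 4.6 centre [-0.0018  0.     -0.0213] [-0.03  -0.022 -0.025] [ 0.026  0.022 -0.018]
```

Emit:
{"op": "play_rows", "data": {"rows": [[-0.002,0,0.001,0,0.8],[-0.002,0,0.003,0,0.8],[-0.002,0,0.005,0,0.8],[-0.002,0,0.005,0,0.8]]}}

```text
clock: 14.58
tcp_pos: [0.5788, 0.2285, 0.1219]
tool_rot: [180.0, -0.1, 20.4]
wrist_force: [5.5, 1.1, 1.8]
finger_gap: 0.0542
```

```bash
python3 tilt.py w8.png
```

```text
t 14.62 pos [0.5787 0.2285 0.1218] rot [ 1.7999e+02 -1.4000e-01  2.0430e+01] gap 0.0544 F [5.7 1.1 1.1] -> shift [ 0.0093 -0.0004  0.0139] turn -0.1
top face 9814 13857 normal [-0.163  0.025 -0.986] tilt to -x 9.4 centre [-0.0024  0.     -0.022 ] [-0.03  -0.022 -0.027] [ 0.025  0.022 -0.016]
```

Emit:
{"op": "play_rows", "data": {"rows": [[0,0,0.002,0,0.8],[0.0005,0,0.004,0,0.8],[0.001,0,0.006,0,0.8],[0.001,0,0.006,0,0.8]]}}

```text
clock: 15.12
tcp_pos: [0.58, 0.2291, 0.116]
tool_rot: [180.0, -0.2, 20.4]
wrist_force: [7.6, 1.2, 2.5]
finger_gap: 0.0544
```

```bash
python3 tilt.py w9.png
```

```text
t 15.18 pos [0.58   0.2291 0.116 ] rot [179.99  -0.18  20.44] gap 0.0543 F [8.2 2.3 1.1] -> shift [ 0.0079 -0.0003  0.008 ] turn -0.1
top face 8863 13309 normal [-0.244  0.004 -0.97 ] tilt to -x 14.1 centre [-0.0024 -0.     -0.0224] [-0.03  -0.022 -0.03 ] [ 0.025  0.022 -0.015]
```

Emit:
{"op": "play_rows", "data": {"rows": [[0.0005,0,0.002,0,0.8],[0.001,0,0.004,0,0.8],[0.0015,0,0.006,0,0.8],[0.0015,0,0.006,0,0.8]]}}

```text
clock: 15.68
tcp_pos: [0.5819, 0.2298, 0.1102]
tool_rot: [180.0, -0.2, 20.4]
wrist_force: [10.1, 2.2, 1.8]
finger_gap: 0.0542
```

```bash
python3 tilt.py w10.png
```

```text
t 15.72 pos [0.5819 0.2298 0.1102] rot [179.99  -0.24  20.45] gap 0.0541 F [9.1 2.8 1.9] -> shift [ 0.0059 -0.0003  0.0022] turn -0.1
top face 8009 12775 normal [-0.295 -0.002 -0.955] tilt to -x 17.2 centre [-0.0018  0.     -0.023 ] [-0.028 -0.022 -0.032] [ 0.025  0.022 -0.014]
```

View pics/w10.png

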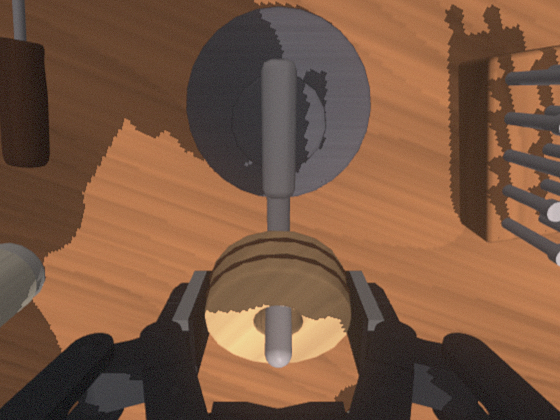

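The prong now passes right through the hole, tip at (278,360), and the wheel is tilting to match it. The wing and bar are still straight on the pointer line. I'll keep pushing it down to the collar.

Emit:
{"op": "play_rows", "data": {"rows": [[0.001,0,0.001,0,0.8],[0.002,0,0.002,0,0.8],[0.003,0,0.003,0,0.8],[0.003,0,0.004,0,0.8],[0.003,0,0.004,0,0.8]]}}

```text
clock: 16.35
tcp_pos: [0.583, 0.2302, 0.106]
tool_rot: [-180.0, -0.0, 20.4]
wrist_force: [-3.6, -1.0, 12.0]
finger_gap: 0.0541
```

```bash
python3 tilt.py w11.png
```

```text
t 16.4 pos [0.583  0.2302 0.106 ] rot [-1.7997e+02 -3.0000e-02  2.0430e+01] gap 0.0547 F [-3.   0.2 12. ] -> shift [ 0.0047 -0.0003 -0.002 ] turn -0.1
top face 7312 12546 normal [-0.359 -0.    -0.933] tilt to -x 21.0 centre [-0.0021 -0.     -0.0243] [-0.028 -0.022 -0.035] [ 0.024  0.022 -0.014]
```

Emit:
{"op": "play_rows", "data": {"rows": [[0,0,0.001,0,0.8],[0.0005,0,0.002,0,0.8],[0.001,0,0.003,0,0.8],[0.001,0,0.004,0,0.8],[0.001,0,0.004,0,0.8]]}}

```text
clock: 17.02
tcp_pos: [0.5836, 0.2304, 0.1019]
tool_rot: [-180.0, 0.0, 20.4]
wrist_force: [-5.6, -2.4, 13.6]
finger_gap: 0.0546
```

```bash
python3 tilt.py w12.png
```

```text
t 17.07 pos [0.5836 0.2304 0.1019] rot [-1.7997e+02  1.0000e-02  2.0430e+01] gap 0.0542 F [-5.9 -1.3 13.1] -> shift [ 0.0041 -0.0003 -0.0061] turn -0.1
top face 6006 12112 normal [-0.48  -0.001 -0.877] tilt to -x 28.7 centre [-0.0039  0.     -0.0255] [-0.028 -0.022 -0.039] [ 0.02   0.022 -0.012]
```

Emit:
{"op": "play_rows", "data": {"rows": [[0,0,0.001,0,0.8],[0.0005,0,0.002,0,0.8],[0.001,0,0.003,0,0.8],[0.001,0,0.003,0,0.8]]}}

```text
clock: 17.58
tcp_pos: [0.5843, 0.2306, 0.0989]
tool_rot: [-180.0, 0.0, 20.4]
wrist_force: [-7.8, -2.7, 16.3]
finger_gap: 0.0543
```

```bash
python3 tilt.py w13.png
```

```text
t 17.62 pos [0.5843 0.2306 0.0989] rot [-1.7996e+02  4.0000e-02  2.0430e+01] gap 0.0542 F [-6.7 -2.9 15.9] -> shift [ 0.0033 -0.0004 -0.0091] turn -0.1
top face 4981 11689 normal [-0.559 -0.019 -0.829] tilt to -x 34.0 centre [-0.005  -0.     -0.0272] [-0.028 -0.022 -0.042] [ 0.018  0.022 -0.012]
```

Tilt is now 34° against the prong's 35°, and the top-face centre is within about 2 mm of home, so it is down on the collar. Releasing and retreating upward.

Emit:
{"op": "play_rows", "data": {"rows": [[0,0,0,0,0.6],[0,0,0,0,0.4],[0,0,0,0,0.2],[0,0,0,0,0],[0,0,0,0,0],[0,0,0,0,0]]}}

```text
clock: 18.38
tcp_pos: [0.5846, 0.2308, 0.0982]
tool_rot: [180.0, 0.0, 20.4]
wrist_force: [-0.7, -0.8, 0.1]
finger_gap: 0.0852
```

Emit:
{"op": "play_rows", "data": {"rows": [[0,0,-0.015,0,0],[0,0,-0.04,0,0],[0,0,-0.08,0,0],[0,0,-0.12,0,0],[0.02,0,-0.16,0,0],[0.04,0,-0.2,0,0],[0.06,0,-0.22,0,0],[0.06,0,-0.22,0,0]]}}

```text
clock: 19.38
tcp_pos: [0.6422, 0.2518, 0.3204]
tool_rot: [180.0, -0.2, 20.4]
wrist_force: [-0.9, -0.6, -0.6]
finger_gap: 0.0855
```

Run:
```python
from h import *
plan([.6465,.2544,.32],20.5)
im,d,c=snap('wrist','w14.png'); X=cloud(d,c)
C=np.array([.6466,.2543]); h=np.radians(20.5)
U=np.array([-np.cos(h),-np.sin(h),0]); V=np.array([-U[1],U[0],0]); a=np.sin(np.radians(35))*U+np.cos(np.radians(35))*np.array([0,0,1]); e=np.cross(V,a)
O=np.array([*C,0])+.057*U+np.array([0,0,.11]); Y=np.stack([(X-O)@e,(X-O)@V,(X-O)@a],-1)
r=np.hypot(Y[...,0],Y[...,1])
hs=cv2.cvtColor(im,cv2.COLOR_RGB2HSV)
k=(r<.036)&(r>.011)&(Y[...,2]>.014)&(Y[...,2]<.032); q=Y[k]
A=np.c_[q[:,:2],np.ones(len(q))]
for _ in range(4):
    s=np.linalg.lstsq(A,q[:,2],rcond=None)[0]; g=abs(A@s-q[:,2])<.0015; A,q=A[g],q[g]
print('top face in prong frame (expect z=.022 flat):',s,len(q),q.min(0),q.max(0))
dd=np.linalg.norm(X[...,:2]-C,axis=-1)
q=X[(dd<.026)&(X[...,2]>.14)&(X[...,2]<.152)][:,:2]; vx,vy,*_=cv2.fitLine(q.astype(np.float32),cv2.DIST_HUBER,0,.001,.01).ravel(); print('wing dir',np.degrees(np.arctan(vy/vx))-180)
P=cv2.cvtColor(im,cv2.COLOR_RGB2BGR); im2,_,_=snap('scene'); b=cv2.cvtColor(im2,cv2.COLOR_RGB2BGR)
cv2.imwrite('pics/fin.png',np.hstack([cv2.resize(P,(400,300)),cv2.resize(b[130:340,140:420],(400,300))]))
```

```text
t 19.38 pos [0.6422 0.2518 0.3204] rot [ 1.7997e+02 -1.6000e-01  2.0420e+01] gap 0.0855 F [-0.9 -0.6 -0.6] -> shift [ 0.005  -0.0009  0.0004] turn -0.1
top face in prong frame (expect z=.022 flat): [0.03235838 0.00304859 0.02118186] 738 [-0.02403059 -0.02729278  0.01900159] [0.02958623 0.02792995 0.02292034]
wing dir -159.63275
```

View pics/fin.png

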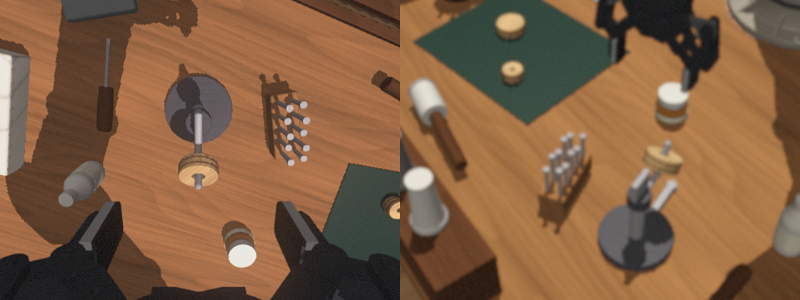

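The wheel rests on the collar: its top face is at 21.2 mm along the prong, against 22 mm expected, and within 2° of square. The hook reads −159.6° against the pointer's −159.45°. The gripper is clear and the other things look unmoved.

```bash
python3 -c "
from h import *
print(sign_off())"
```

```text
the job is handed in; nothing more can be done
None
```

The job is done and handed in. The hook is lined up with the pointer and the large wheel hangs on the prong, down on the collar. It took about 19.5 s of the 58 s allowed.

- **Hook:** I pinched the wing and turned it 36.9° clockwise. The last check had the wing at −159.6° against the pointer at −159.45°. After the turn the prong hides the pointer, so that pointer value is from before it.
- **Wheel:** The tool can't tilt, so I held the wheel flat with a light 20 N grip and pushed it down the prong. The prong and collar tipped it from flat to about 34° as it went. It was on the collar before I opened the fingers.
- **Final checks:** The wheel's top face is at 21.2 mm along the prong, against 22 mm expected, and within about 2° of square to it. The largest wrist force I read was about 18 N.
- **Other things:** The bystanders that show in the last pictures look unmoved. I did not measure them again.
- **Disagreements:** The fixed cameras placed the stand about 3 mm off the wrist camera, so I used the wrist readings. The tilt reading during insertion was about 2.7° low if the wheel was held truly flat.

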